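# Open the muffle furnace door with the hook rod

## Robot

A 6-joint arm with a two-finger parallel gripper is mounted at the origin on the work surface. World frame = base frame: x ahead of the robot, y to its left, z up, the work surface at z = 0. Lengths are in mm, angles in rad, forces in N, time in s.
With the tool pointing down it reaches from about 350 to 975 mm from the base axis. Payload 17.4 kg.
Tool frame: the origin (TCP) lies on the centre line of the jaws, within the pads' length; the fingertips stand 25 mm ahead of it and the grasp point (between the pads) lies 6 mm ahead of it; z points along the fingers, y is the line along which they close (so a half turn about z gives the same grasp; the last joint's range is limited). The gripper opens to 85 mm and grips with 20 to 120 N. Pads are 22 mm wide; open, the fingers measure 114 mm over their backs; the gripper's body (76 mm by 85 mm) begins 54 mm behind the grasp point. The pads swing forward as they close: fully open they stand 13 mm farther back than shut.
Start: joints at [1.25, 0.116, 1.442, -0, 1.584, -0.038], TCP at [188.364, 648.191, 256.303] pointing down, gripper open.
Joint ranges: [-2.83, 2.83], [-0.83, 2.19], [0.07, 2.5], [-1.14, 4.28], [0.01, 3], [-2.97, 2.97]. Speed limits (rad/s): [1.89, 1.89, 2.22, 3.14, 3.14, 3.14].

## Interface

Orientations are given as a unit quaternion [w, x, y, z].
In Python, from workcell import robot gives the robot as it stands.
- The arm moves only by the tool servo_tool, never from a script. Its argument "plan" is a list of rows, each a list of 3 entries, a list of its own where there are three numbers: the closure, from -1 (fully open) to 1 (shut), then the shift along the tool's x, y, z in m, then the turn about the tool's z in rad. A call has 1 to 12 rows; each row is the pose to reach, as a shift and turn from the pose commanded when the call began, along the tool's axes at that moment; what a row does not reach only later rows make up. A row lasts 1/12 s, in which the tool goes at most 41.7 mm and 7.16 degrees, less where a joint would pass 70% of its speed; a pose out of reach is approached as far as the arm can. A call with a gripper value outside its range is refused whole. The fingers move at their own pace and stop on an object; "squeeze" is the grip in N (left out, the last holds). Time passes only in rows, so rows that repeat a pose let the fingers close. It gives the time, the measured TCP pose, the force, the opening and the grip force at its end, in the units of the state.
- robot.get_obs(): the state, without advancing time (a new reading comes with each control period).
- robot.get_image(name): name is "scene" or "top" or "wrist"; returns a dict with "img" (384x512x3 uint8, red, green, blue), "fx", "fy", "cx", "cy" (pixels), "eye" and "attitude" of the camera in the world. Camera axes: x right, y up, looking along -z (the intrinsics and any distortion apply to the point x, -y, -z); pixel columns grow to the right and rows downward; lengths in mm; the calibration is good to about 2 mm. A picture is of the moment at which its call begins. There is no depth.
- robot.hand_in(): hands the job in; it is judged then, once.
The state is a dict: "t": time; "joints": joint angles; "dq": joint speeds; "tau": joint torques, N m; "position": TCP position; "tool_rot": TCP orientation; "ft_force": force on the tool from outside, world axes, zero at the start; "ft_torque": the same for the moment, N m; "width": finger opening in mm; "grip_force": force on a finger pad.
Only numpy, scipy, OpenCV 4.12 (cv2) and the standard library are available. Lean on these libraries where they do the work, as an engineer would, in place of code of your own. Each camera call takes 0.05 s, during which the arm holds its last target. There are 200 camera calls.

## Task

The muffle furnace has finished its run and its drop door is to be opened with the hook rod only, never by hand. Take the rod from its rest, hook it sideways through the eye on the door, pull the door off its catch without straining or jarring it, and lower it under control, the hook in the eye all the way, until it lies fully open. Then unhook the rod and put it back in its rest as it lay, leaving everything else on the bench where it is.

Things in the scene. Friction and masses are not known exactly. Their poses are not given: they have to be found in the camera images.
- furnace: hot bench muffle furnace, white case 280 wide, 280 deep, 400 high, fixed; the robot must not touch it or its door, only the rod may, with less than 15 N. Origin: centre of its underside; front faces its -x; z up. The steel drop door (200 wide, 160 high, about 0.4 kg) covers the upper front, its outer face 172 mm in front of the origin (the eye stands out farther).
- door_hinge (a point): middle of the hinge line of the drop door, 142 mm in front of the furnace's origin, 170 mm above the bench; the line runs along y. Axes as the furnace's (fixed). In front of it, in -x, the door swings down.
- door (a joint): drop door, rad: 0 shut, 1.571 fully open, lying level in front on its stop. Its top swings out to the furnace's -x and down. A sprung roller catch at the top holds it shut; it yields at about 9 N of forward pull on the eye and lets go within 0.05 rad. Then the door falls by its own weight (up to about 3 N at the eye, hinge stiffish) and bangs unless the hook holds it back.
- eye_foot (a point): point on the door's outer face, 30 mm in front of the hinge line and 135 above it when shut, where a brass ring eye is fixed. The ring (hole 10 mm, wire 5, outside 20) has its centre 26 mm out from here, but is stiffly bent up or down by as much as 0.6 rad (15 mm) from straight out, differently each time. The hole's axis is parallel to the hinge (y). Axes: the furnace's, turning with the door.
- rod: hook rod, about 0.17 kg. Origin: centre of its flat-sided wooden handle, 120 long (x), 20 wide (y), 26 high (z). A steel shank 7 mm thick runs from the handle along +x to x = 190; there it bends square to the right (-y) into a straight pin 6 mm thick, round-ended, reaching to y = -33. In its rest its z points up and the pin lies level.
- rod_grip (a point): a good place to grip the rod, close to its centre of mass: on the handle, 30 mm ahead of its origin along +x. Axes as the rod's.
- rod_hook (a point): middle of the bent pin of the hook: 190 mm ahead of the rod's origin, 15 mm to its -y side. Axes as the rod's.
- rest: the rod's rest, grey, fixed: base 240 by 70, two posts with slots open at the top, 3 to 4 mm wider than the rod on each side. Rear post 40 mm behind the origin, slot floor 60 mm above the bench, carries the handle; front post 115 mm ahead, floor 69.5, carries the shank; cheeks 12 mm high. Origin on the bench under the rod's origin; x along the slots to the hook end, z up.
- rest_seat (a point): where the rod's origin lies when the rod is in its rest, 73 mm above the bench. Axes as the rest's.
- tile: white ceramic tile, 170 by 200, 10 thick, lying fixed on the bench; origin under its centre
- crucible_a: white porcelain crucible with lid on the tile, 45 wide, 46 high; origin under its centre
- crucible_b: the other porcelain crucible on the tile, same size
- amber_bottle: amber glass bottle, 60 wide, 130 high; origin under its centre
- sample_jar: white jar with a blue cap, 64 wide, 75 high; origin under its centre
- tongs: steel crucible tongs lying on the bench, about 230 long, 30 wide, 10 high; origin under the pivot
- slide_box: blue box for microscope slides, 100 by 85, 34 high; origin under its centre
Not all that is in view belongs to the job. Leave any brown look-alike of the rest alone.

How it is judged:
By the outcome, as a careful person would: the job done as asked, in the order asked, and still so for the second after the job is handed in, with the robot touching nothing.
It also fails if it takes over 72 s, if anything falls off the work surface, if the arm or the gripper's body presses on something with over 40 N, if the wrist force passes 120 N, or if a joint passes its speed limit or range.

## Working session

There is one attempt and no reset: what is moved stays moved. The work goes in short steps, Python scripts to look and compute and a tool call to move; the robot and the scene stay as the last step left them, time stands still between calls to the robot, and variables do not carry over. Pictures are saved under pics/ and viewed, at most 10 in all, crops included, and the job is handed in when it is done.

Besides the shell and the picture viewer there is one more tool, called after "Emit:" as a command line: name --argument value ..., lists and objects as JSON in quotes. servo_tool: Moves the arm, as the interface text tells. Its arguments: {"type":"object","properties":{"plan":{"type":"array","items":{"type":"array"}},"squeeze":{"type":"number"}},"required":["plan"]}

```bash
mkdir -p pics; ls
cat > h.py <<'E'
import numpy as np, cv2
from workcell import robot
from scipy.spatial.transform import Rotation as R
def Rq(q): return R.from_quat([q[1],q[2],q[3],q[0]]).as_matrix()
def ray(im,u,v):
    A=np.array(im['attitude'],float)
    M=Rq(A) if A.size==4 else A.reshape(3,3)
    d=M@np.array([(u-im['cx'])/im['fx'],-(v-im['cy'])/im['fy'],-1.])
    return np.array(im['eye'],float),d
def onz(im,u,v,z):
    e,d=ray(im,u,v); return e+d*(z-e[2])/d[2]
def proj(im,p):
    A=np.array(im['attitude'],float); M=Rq(A) if A.size==4 else A.reshape(3,3)
    c=M.T@(np.array(p,float)-im['eye']); return np.array([im['cx']-im['fx']*c[0]/c[2], im['cy']+im['fy']*c[1]/c[2]])
E
python3 - <<'E'
from h import *
import pickle
for n in ['scene','top']:
    im=robot.get_image(n); pickle.dump(im,open(n+'.pkl','wb'))
    print({k:v for k,v in im.items() if k!='img'})
    cv2.imwrite(f'pics/{n}0.png',cv2.resize(im['img'][:,:,::-1],(800,600),interpolation=cv2.INTER_CUBIC))
print(robot.get_obs())
E
```

```text
pics
{'fx': 353.76787628029786, 'fy': 353.76787628029786, 'cx': 248.33777665812224, 'cy': 188.10749804637715, 'eye': array([ 962.67469587, -412.72279688,  981.56097918]), 'attitude': array([0.86409596, 0.2836    , 0.13802177, 0.3922489 ])}
{'fx': 402.4002481217447, 'fy': 402.4002481217447, 'cx': 257.10608629288976, 'cy': 193.14551869758859, 'eye': array([ 252.2252089 ,  -60.01260181, 1441.08266593]), 'attitude': array([ 0.71771763,  0.07098161, -0.0719127 , -0.68896413])}
{'t': 0.1, 'joints': array([ 1.25018509e+00,  1.16451131e-01,  1.44218448e+00, -7.54067117e-06,
        1.58398024e+00, -3.77830587e-02]), 'dq': array([-0.00027352, -0.00074809, -0.00077359, -0.0003163 , -0.0011344 ,
       -0.00157371]), 'tau': array([ 2.10668462e-03, -7.33648396e+01, -6.33791757e+01,  2.93188577e-05,
        5.22649818e-03,  2.08553934e-05]), 'position': array([188.33145687, 648.0557896 , 255.63581895]), 'tool_rot': array([-8.74774611e-05,  1.40943256e-01,  9.90017544e-01, -5.04078274e-04]), 'ft_force': array([ 0.59343157,  0.90339191, -0.04126351]), 'ft_torque': array([-0.02414296,  0.03674908,  0.00077136]), 'grip_force': 0.0, 'width': 85.56176919048322}
```

View pics/scene0.png

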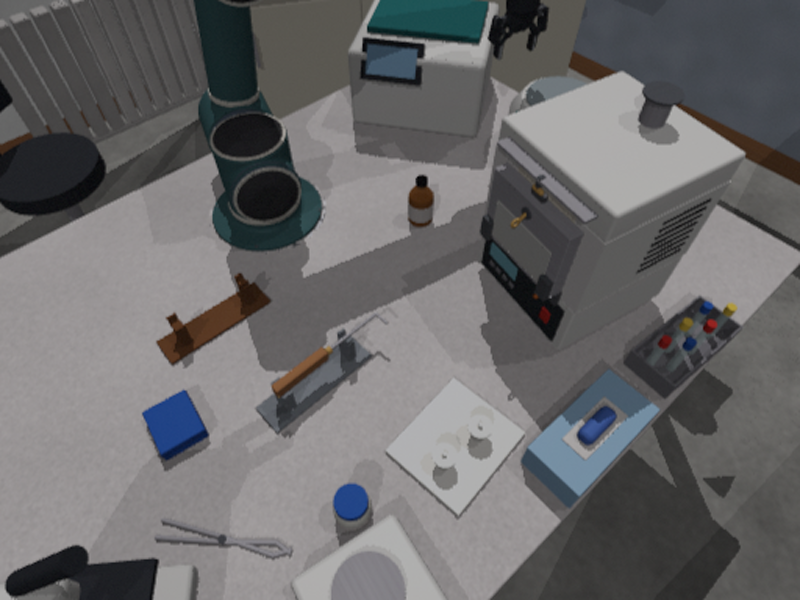

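View pics/top0.png

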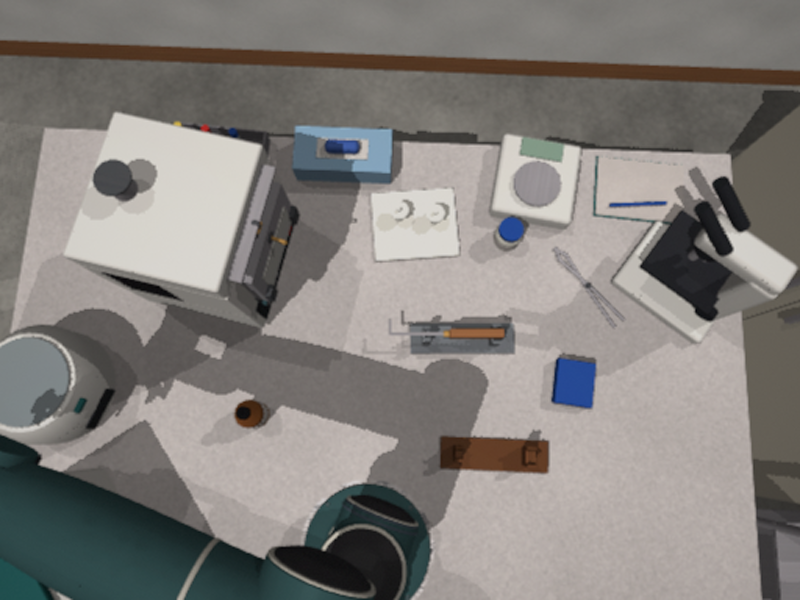

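Candidates for the rod and rest in the top view (800×600): the grey rest with the orange-handled rod at (465,335), the brown look-alike with no rod at (495,455), and the tongs at (588,288). I choose the grey one. Its hook end points left, with the pin at (403,325). The furnace door is at (265,240), and the scene view shows the brass eye at (519,221).

Run:
```python
from h import *
import pickle
T=pickle.load(open('top.pkl','rb'));S=pickle.load(open('scene.pkl','rb'))
hsv=cv2.cvtColor(T['img'],cv2.COLOR_RGB2HSV)
m=cv2.inRange(hsv,(5,110,90),(20,255,255)); m[:, :260]=0; m[260:]=0
c=max(cv2.findContours(m,0,2)[0],key=cv2.contourArea); r=cv2.minAreaRect(c); print('handle',r)
bx=cv2.boxPoints(r); W=np.array([onz(T,u,v,84)[:2] for u,v in bx]); print(W.round(1),'ctr',W.mean(0))
# pin/shank, hook pixels
for p in [(403,333),(403,312),(450,335)]: print('rod pt',p,onz(T,p[0]/1.5625,p[1]/1.5625,73).round(1))
g=cv2.cvtColor(T['img'],cv2.COLOR_RGB2GRAY)
w=((hsv[:,:,1]<40)&(hsv[:,:,2]>185)).astype(np.uint8)*255; 
w=cv2.morphologyEx(w,cv2.MORPH_OPEN,np.ones((3,3)))
for q in cv2.findContours(w[:,:190].copy(),0,2)[0]:
    if cv2.contourArea(q)>1500:
        h=cv2.approxPolyDP(cv2.convexHull(q),4,True)[:,0]; print('furn',h.tolist(),[onz(T,u,v,400)[:2].round(0).tolist() for u,v in h])
for p in [(115,113),(265,150),(212,290),(68,257)]: print(onz(T,p[0]/1.5625,p[1]/1.5625,400).round(0)[:2])
cr=np.hstack([cv2.resize(T['img'][185:240,225:340],None,fx=3.4,fy=6,interpolation=2)[:330,:391],cv2.resize(S['img'][90:220,300:400],(400,330))])
a=cv2.resize(T['img'][185:240,225:340],(800,383),interpolation=2)
b=cv2.resize(T['img'][80:210,130:200],(118*1,217)); c2=cv2.resize(S['img'][100:200,300:380],(174,217),interpolation=2); d=cv2.resize(S['img'][185:280,160:260],(228,217),interpolation=2)
row=np.hstack([b,c2,d]); row=np.pad(row,((0,0),(0,800-row.shape[1]),(0,0)))
cv2.imwrite('pics/c1.png',np.vstack([a,row])[:,:,::-1])
```

```text
handle ((303.0, 212.5), (5.0, 38.0), 90.0)
[[ 475.8 -150.3]
 [ 481.2 -280. ]
 [ 463.9 -280.2]
 [ 458.6 -150.7]] ctr [ 469.88486068 -215.29276827]
rod pt (403, 333) [463.1 -61.7  73. ]
rod pt (403, 312) [510.  -59.8  73. ]
rod pt (450, 335) [ 462.9 -165.1   73. ]
furn [[73, 73], [165, 93], [138, 185], [41, 163]] [[788.0, 473.0], [739.0, 210.0], [475.0, 259.0], [524.0, 524.0]]
[790. 472.]
[731. 197.]
[473. 265.]
[520. 516.]
```

View pics/c1.png

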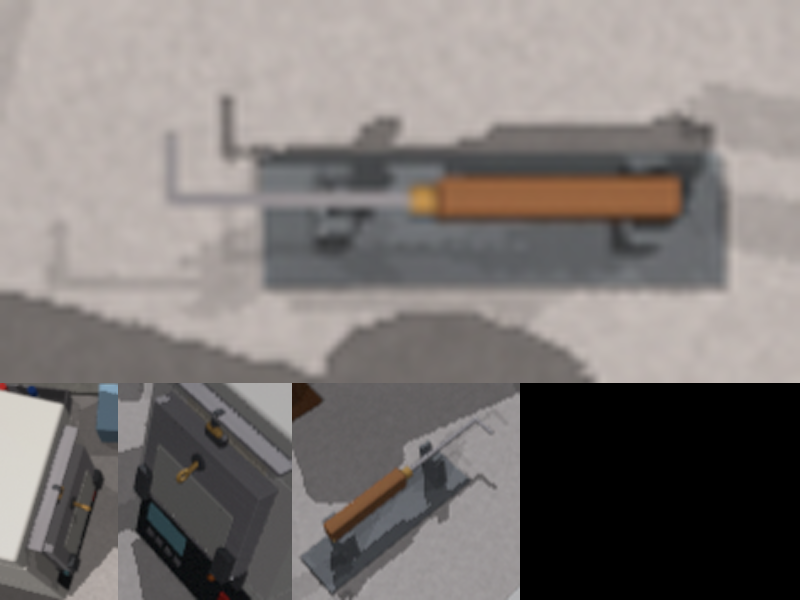

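The crop confirms the choice: orange handle, gold ferrule, and the pin bent right at crop (172,165), all lying in the grey rest. I'll compute the poses and the move to a point above the grip.

```bash
cat >> h.py <<'E'
def rel(p,yaw=None):
    "shift in tool axes (m) and turn (rad) to bring TCP to world p, with tool x at world yaw"
    o=robot.get_obs(); M=Rq(o['tool_rot']); d=M.T@(np.array(p)-o['position'])/1000
    y0=np.arctan2(M[1,0],M[0,0]); t=0 if yaw is None else -((yaw-y0+np.pi)%(2*np.pi)-np.pi)
    print('t',round(o['t'],2),'pos',o['position'].round(1),'yaw',round(np.degrees(y0),2),'F',np.round(o['ft_force'],1),'tau',np.round(o['ft_torque'],2),'w',round(o['width'],1),'=> shift',d.round(4),'turn',round(t,4))
E
python3 - <<'E'
from h import *
import pickle
T=pickle.load(open('top.pkl','rb'))
k=6.957
f=lambda u,v,z: onz(T,225+u/k-.5+.5/k,185+v/k-.5+.5/k,z)
hc=f(172,199,73); e1=f(438,197,86);e2=f(683,197,86)
print(hc,e1,e2); c=(e1+e2)/2; ax=(hc-c)[:2]; yaw=np.arctan2(ax[1],ax[0]); print(c,np.linalg.norm(ax),np.degrees(yaw))
pb=[f(a,b,7) for a,b in [(262,160),(266,287),(725,285),(712,152)]]; print(np.round(pb,1))
u=ax/np.linalg.norm(ax); g=c[:2]+30*u; print('grip',g)
rel([*g,200],yaw)
E
```

```text
[461.69141128 -32.12575816  73.        ] [ 466.04537116 -162.40873501   86.        ] [ 470.98415115 -282.32225364   86.        ]
[ 468.51476115 -222.36549432   86.        ] 190.36206375772923 92.0541535728145
[[ 494.2  -76.6    7. ]
 [ 428.1  -81.1    7. ]
 [ 438.8 -317.3    7. ]
 [ 508.  -310.2    7. ]]
grip [ 467.43943925 -192.38477247]
t 0.1 pos [188.3 648.1 255.6] yaw 163.8 F [ 0.6  0.9 -0. ] tau [-0.02  0.04  0.  ] w 85.6 => shift [-0.5026 -0.7291  0.0564] turn 1.2521
```

Emit:
servo_tool --plan '[[-1, [-0.503, -0.729, 0.056], 1.252], [-1, [-0.503, -0.729, 0.056], 1.252], [-1, [-0.503, -0.729, 0.056], 1.252], [-1, [-0.503, -0.729, 0.056], 1.252], [-1, [-0.503, -0.729, 0.056], 1.252], [-1, [-0.503, -0.729, 0.056], 1.252], [-1, [-0.503, -0.729, 0.056], 1.252], [-1, [-0.503, -0.729, 0.056], 1.252], [-1, [-0.503, -0.729, 0.056], 1.252], [-1, [-0.503, -0.729, 0.056], 1.252], [-1, [-0.503, -0.729, 0.056], 1.252], [-1, [-0.503, -0.729, 0.056], 1.252]]'

```text
t: 1.1
position: [345.7, 172.8, 224.6]
tool_rot: [0.0, 0.694, 0.72, 0.0]
ft_force: [2.3, 0.9, -0.3]
width: 85.9
grip_force: 0.0
```

```bash
python3 -c "
from h import *
rel([467.5,-192.5,200],np.radians(92))"
```

```text
t 1.1 pos [345.7 172.8 224.6] yaw 92.03 F [ 2.3  0.9 -0.3] tau [ 0.05 -0.02  0.01] w 85.9 => shift [-0.3694  0.1087  0.0246] turn 0.0006
```

Emit:
servo_tool --plan '[[-1, [-0.368, 0.108, 0.023], 0], [-1, [-0.368, 0.108, 0.023], 0], [-1, [-0.368, 0.108, 0.023], 0], [-1, [-0.368, 0.108, 0.023], 0], [-1, [-0.368, 0.108, 0.023], 0], [-1, [-0.368, 0.108, 0.023], 0], [-1, [-0.368, 0.108, 0.023], 0], [-1, [-0.368, 0.108, 0.023], 0], [-1, [-0.368, 0.108, 0.023], 0], [-1, [-0.368, 0.108, 0.023], 0], [-1, [-0.368, 0.108, 0.023], 0], [-1, [-0.368, 0.108, 0.023], 0]]'

```text
t: 2.1
position: [466.8, -189.2, 201.2]
tool_rot: [-0.001, 0.695, 0.719, -0.0]
ft_force: [0.6, 0.8, 0.5]
width: 85.7
grip_force: 0.0
```

Run:
```python
from h import *
rel([467.5,-192.5,79],np.radians(92))
im=robot.get_image('wrist'); print(im['eye'],im['attitude'],im['fx'])
cv2.imwrite('pics/w1.png',im['img'][:,:,::-1])
hsv=cv2.cvtColor(im['img'],cv2.COLOR_RGB2HSV)
m=cv2.inRange(hsv,(5,110,60),(20,255,255))
q=max(cv2.findContours(m,0,2)[0],key=cv2.contourArea); r=cv2.minAreaRect(q); print(r)
W=np.array([onz(im,u,v,86)[:2] for u,v in cv2.boxPoints(r)]); print(W.round(1),W.mean(0))
```

```text
t 2.1 pos [ 466.8 -189.2  201.2] yaw 91.99 F [0.6 0.8 0.5] tau [0.06 0.02 0.04] w 85.7 => shift [-0.0034  0.0007  0.1222] turn -0.0001
[ 464.59950555 -116.92656052  319.65295403] [ 0.98989506 -0.14069973 -0.00213733  0.01751515] 342.62468718866637
((11.970588684082031, 218.61764526367188), (198.49053955078125, 37.427894592285156), 85.60128784179688)
[[ 285.9 -143.5]
 [ 311.2 -140.7]
 [ 299.9 -296. ]
 [ 269.8 -299.7]] [ 291.70794601 -219.98938603]
```

View pics/w1.png

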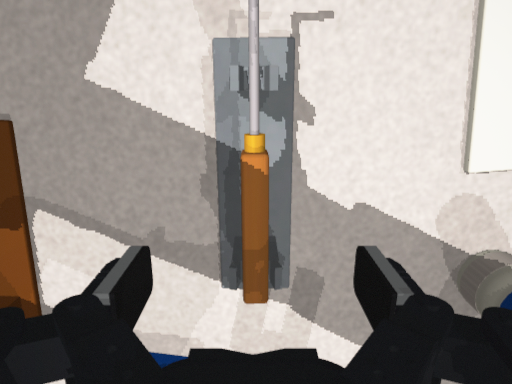

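The wrist view shows the handle centred between the open fingers, from the ferrule at (255,143) to the rear end at (256,302). The shank runs straight up to (253,0).

Run:
```python
from h import *
im=robot.get_image('wrist')
for u,v,z in [(255.5,151,84),(255.7,220,86),(256,290,86),(254.5,120,76.5),(253,5,76.5)]: print(u,v,onz(im,u,v,z).round(1))
rel([467.5,-192.5,79],np.radians(92))
```

```text
255.5 151 [ 467.9 -157.1   84. ]
255.7 220 [ 470.  -207.5   86. ]
256 290 [ 472.4 -265.7   86. ]
254.5 120 [ 466.4 -136.6   76.5]
253 5 [462.7 -64.3  76.5]
t 2.2 pos [ 466.9 -188.2  201.8] yaw 92.1 F [0.4 0.6 0.5] tau [ 0.02  0.05 -0.05] w 85.3 => shift [-0.0043  0.0005  0.1228] turn 0.0018
```

Emit:
servo_tool --plan '[[-1, [-0.002, 0.0015, 0.02], -0.007], [-1, [-0.002, 0.0015, 0.045], -0.007], [-1, [-0.002, 0.0015, 0.07], -0.007], [-1, [-0.002, 0.0015, 0.09], -0.007], [-1, [-0.002, 0.0015, 0.105], -0.007], [-1, [-0.002, 0.0015, 0.115], -0.007], [-1, [-0.002, 0.0015, 0.122], -0.007], [-1, [-0.002, 0.0015, 0.122], -0.007], [0.2, [-0.002, 0.0015, 0.122], -0.007], [0.5, [-0.002, 0.0015, 0.122], -0.007], [1, [-0.002, 0.0015, 0.122], -0.007], [1, [-0.002, 0.0015, 0.122], -0.007]]' --squeeze 100

```text
t: 3.2
position: [468.9, -191.3, 80.5]
tool_rot: [0.0, 0.692, 0.722, 0.0]
ft_force: [-0.8, 0.3, -0.0]
width: 39.3
grip_force: 0.0
```

Emit:
servo_tool --plan '[[1, [0, 0, 0], 0], [1, [0, 0, 0], 0], [1, [0, 0, 0], 0], [1, [0, 0, 0], 0]]'

```text
t: 3.53
position: [469.0, -191.3, 80.3]
tool_rot: [0.0, 0.692, 0.722, 0.0]
ft_force: [-0.2, 0.6, 5.2]
width: 18.2
grip_force: 97.7
```

Run:
```python
from h import *
rel([0,0,0])
im=robot.get_image('wrist')
cv2.imwrite('pics/w2.png',im['img'][:,:,::-1])
```

```text
t 3.53 pos [ 469.  -191.3   80.3] yaw 92.46 F [-0.2  0.6  5.2] tau [ 0.06  0.06 -0.07] w 18.2 => shift [ 0.2112 -0.4604  0.0799] turn 0
```

View pics/w2.png

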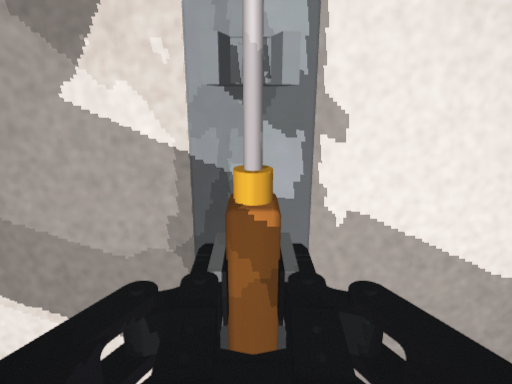

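Emit:
servo_tool --plan '[[1, [0, 0, -0.005], 0], [1, [0, 0, -0.015], 0], [1, [0, 0, -0.03], 0], [1, [0, 0, -0.05], 0], [1, [0, 0, -0.075], 0], [1, [0, 0, -0.1], 0.1], [1, [0, 0, -0.125], 0.2], [1, [0, 0, -0.15], 0.32], [1, [0, 0, -0.175], 0.44], [1, [0, 0, -0.2], 0.56], [1, [0, 0, -0.225], 0.68], [1, [0, 0, -0.25], 0.8]]'

```text
t: 4.58
position: [468.2, -190.9, 331.7]
tool_rot: [0.0, 0.92, 0.393, 0.0]
ft_force: [0.4, 0.7, -2.1]
width: 18.3
grip_force: 97.6
```

Emit:
servo_tool --plan '[[1, [0, 0, 0], 0.12], [1, [0, 0, 0], 0.24], [1, [0, 0, 0], 0.36], [1, [0, 0, 0], 0.48], [1, [0, 0, 0], 0.6], [1, [0, 0, 0], 0.72], [1, [0, 0, 0], 0.84], [1, [0, 0, 0], 0.95], [1, [0, 0, 0], 1.0], [1, [0, 0, 0], 1.0]]'

```text
t: 5.42
position: [468.4, -191.0, 330.4]
tool_rot: [0.0, 0.996, -0.094, 0.0]
ft_force: [0.3, -0.8, -2.3]
width: 18.4
grip_force: 97.7
```

Run:
```python
from h import *
rel([549,95,327],np.radians(-10.5))
rel([585,143,430],np.radians(-10.5))
print(robot.get_obs()['joints'])
im=robot.get_image('scene'); print([proj(im,p) for p in [(595.5,171.8,305)]])
```

```text
t 5.42 pos [ 468.4 -191.   330.4] yaw -10.82 F [ 0.3 -0.8 -2.3] tau [-0.02 -0.04  0.04] w 18.4 => shift [ 0.0255 -0.2961  0.0033] turn -0.0055
t 5.42 pos [ 468.4 -191.   330.4] yaw -10.82 F [ 0.3 -0.8 -2.3] tau [-0.02 -0.04  0.04] w 18.4 => shift [ 0.0519 -0.35   -0.0997] turn -0.0055
[-4.37643170e-01 -2.64797985e-01  1.68306291e+00 -6.49961601e-05
  1.72320625e+00  1.32193163e+00]
[array([328.847624  , 140.42845447])]
```

Emit:
servo_tool --plan '[[1, [0.0255, -0.03, 0.003], -0.005], [1, [0.0255, -0.06, 0.003], -0.005], [1, [0.0255, -0.09, 0.003], -0.005], [1, [0.0255, -0.12, 0.003], -0.005], [1, [0.0255, -0.15, 0.003], -0.005], [1, [0.0255, -0.18, 0.003], -0.005], [1, [0.0255, -0.21, 0.003], -0.005], [1, [0.0255, -0.24, 0.003], -0.005], [1, [0.0255, -0.265, 0.003], -0.005], [1, [0.0255, -0.285, 0.003], -0.005], [1, [0.0255, -0.296, 0.003], -0.005], [1, [0.0255, -0.296, 0.003], -0.005]]'

```text
t: 6.47
position: [548.6, 96.6, 326.7]
tool_rot: [-0.0, 0.996, -0.089, -0.0]
ft_force: [-0.0, -0.4, -1.7]
width: 18.0
grip_force: 98.2
```

Run:
```python
from h import *
import pickle
im=robot.get_image('wrist'); pickle.dump(im,open('wA.pkl','wb'))
print(proj(im,(595.5,171.8,305)))
rel([585,143,430],np.radians(-10.5))
```

```text
[ 61.79587296 182.74497581]
t 6.52 pos [548.5  95.4 326.7] yaw -10.23 F [ 0.1 -0.8 -2.7] tau [ 0.01 -0.01  0.06] w 18.7 => shift [ 0.0275 -0.0533 -0.1033] turn 0.0047
```

Emit:
servo_tool --plan '[[1, [0.0, 0, -0.03], 0], [1, [0.0, 0, -0.06], 0], [1, [0.005, -0.01, -0.085], 0], [1, [0.015, -0.025, -0.103], 0], [1, [0.025, -0.04, -0.103], 0], [1, [0.027, -0.052, -0.103], 0], [1, [0.027, -0.054, -0.103], 0], [1, [0.027, -0.054, -0.103], 0]]'

```text
t: 7.18
position: [584.6, 143.1, 428.7]
tool_rot: [0.0, 0.996, -0.09, -0.001]
ft_force: [0.5, -0.5, -2.8]
width: 18.4
grip_force: 98.1
```

Run:
```python
from h import *
import pickle
im=robot.get_image('wrist'); pickle.dump(im,open('wB.pkl','wb'))
A=pickle.load(open('wA.pkl','rb'))
for n,i in [('A',A),('B',im)]: print(n,proj(i,(595.5,171.8,305)),i['eye'])
ca=A['img'][60:360,0:200]; 
cv2.imwrite('pics/AB.png',np.hstack([cv2.resize(ca,(400,600),interpolation=2),cv2.resize(im['img'][60:360,40:240],(400,600),interpolation=2)])[:,:,::-1])
rel([585,143,430],np.radians(-10.5))
```

```text
A [ 61.79587296 182.74497581] [618.67944967  85.42097889 445.05815972]
B [213.24846371 182.17107933] [654.84930566 131.77216714 546.93237917]
t 7.23 pos [584.4 142.8 429. ] yaw -10.36 F [ 0.  -0.6 -1.2] tau [0.01 0.01 0.02] w 18.7 => shift [ 0.0005 -0.0003 -0.001 ] turn 0.0024
```

View pics/AB.png

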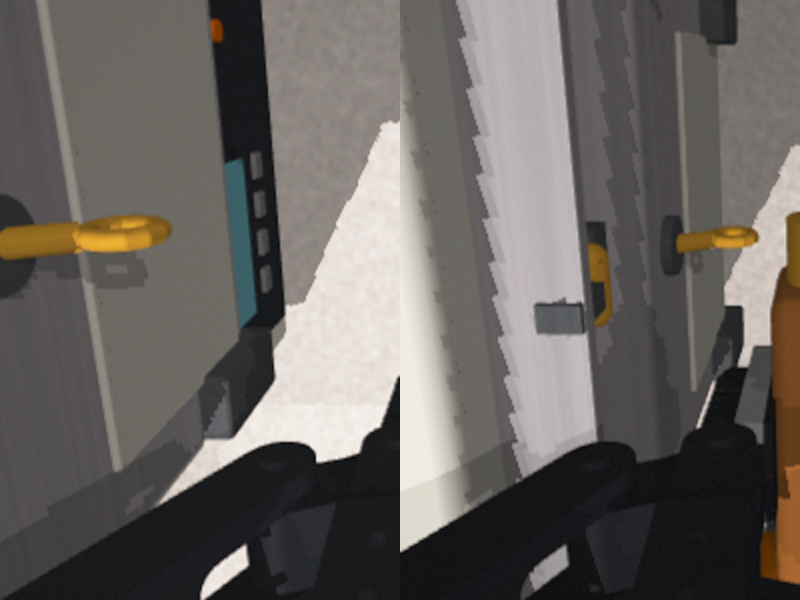

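The left half (view A) shows the brass ring at crop (124,234) with its stem to the left. The right half (view B) shows it at (735,238), with the catch at (600,285). I'll triangulate from the two.

Run:
```python
from h import *
import pickle
A=pickle.load(open('wA.pkl','rb'));B=pickle.load(open('wB.pkl','rb'))
def tri(L):
    M=np.zeros((3,3));b=np.zeros(3)
    for im,u,v in L:
        e,d=ray(im,u,v);d/=np.linalg.norm(d);P=np.eye(3)-np.outer(d,d);M+=P;b+=P@e
    X=np.linalg.solve(M,b); return X,[proj(im,X)-[u,v] for im,u,v in L]
X,r=tri([(A,61.75,176.9),(B,207.4,178.6)]); print('ring',X,np.round(r,2))
F,r=tri([(A,6,183),(B,40+(673-400)/2,182.5)]); print('foot~',F,np.round(r,2))
fx=np.array([np.cos(np.radians(79.5)),np.sin(np.radians(79.5))]);fy=np.array([-fx[1],fx[0]]);c=np.array([631.5,366.5])
print('furnace coords ring',(X[:2]-c)@fx,(X[:2]-c)@fy,X[2]-305,' foot',(F[:2]-c)@fx,(F[:2]-c)@fy,F[2]-305)
# vertical/horizontal edges of the door: door yaw from plate bottom edge in A
for p in [(B,[(580,0),(598,440)])]:
    im=p[0]; a,b=[onz(im,40+(x-400)/2,60+y/2,330) for x,y in p[1]]; print('door top edge z330',a,b,np.degrees(np.arctan2(*(b-a)[1::-1])))
S=pickle.load(open('scene.pkl','rb')); T=pickle.load(open('top.pkl','rb'))
print(proj(S,X),proj(T,X))
hsv=cv2.cvtColor(S['img'],cv2.COLOR_RGB2HSV); m=cv2.inRange(hsv,(12,120,90),(28,255,255)); print([ (cv2.boundingRect(q)) for q in cv2.findContours(m[100:200,300:380],0,2)[0]])
hsv=cv2.cvtColor(T['img'],cv2.COLOR_RGB2HSV); m=cv2.inRange(hsv,(12,120,90),(28,255,255)); print([ (cv2.boundingRect(q)) for q in cv2.findContours(m[100:200,150:200],0,2)[0]])
```

```text
ring [596.45232561 177.31246901 294.60413114] [[-0.   -0.1 ]
 [-0.    0.06]]
foot~ [598.68469883 200.00892555 298.7655706 ] [[ 0.    0.05]
 [-0.   -0.03]]
furnace coords ring -192.40649965571174 -0.015891285271308675 -10.39586886075773  foot -169.68327967286226 1.9252174790373715 -6.234429398364057
door top edge z330 [684.03026566 200.45445253 330.        ] [540.27107922 235.19255537 330.        ] 166.41540228742798
[329.85297628 142.37978137] [179.70341848 153.97417832]
[(27, 37, 10, 8), (45, 21, 3, 3)]
[(25, 52, 9, 5), (15, 47, 1, 2)]
```

Emit:
servo_tool --plan '[[1, [-0.003, 0.01, 0.0], 0], [1, [-0.008, 0.03, 0.0], 0], [1, [-0.015, 0.055, 0.01], 0], [1, [-0.022, 0.08, 0.025], -0.1], [1, [-0.03, 0.105, 0.045], -0.2], [1, [-0.036, 0.13, 0.065], -0.32], [1, [-0.042, 0.15, 0.085], -0.44], [1, [-0.047, 0.165, 0.1], -0.56], [1, [-0.05, 0.178, 0.115], -0.68], [1, [-0.052, 0.185, 0.124], -0.8], [1, [-0.052, 0.185, 0.127], -0.92], [1, [-0.052, 0.185, 0.127], -1.04]]'

```text
t: 8.23
position: [498.8, -30.6, 301.7]
tool_rot: [-0.0, 0.908, 0.418, -0.0]
ft_force: [-0.0, 0.8, -2.1]
width: 18.5
grip_force: 98.1
```

Emit:
servo_tool --plan '[[1, [0, 0, 0], -0.12], [1, [0, 0, 0], -0.24], [1, [0, 0, 0], -0.36], [1, [0, 0, 0], -0.46], [1, [0, 0, 0], -0.52], [1, [0, 0, 0], -0.525], [1, [0, 0, 0], -0.525]]'

```text
t: 8.82
position: [499.6, -29.9, 302.8]
tool_rot: [0.0, 0.771, 0.637, 0.0]
ft_force: [-0.2, 0.1, -1.7]
width: 19.0
grip_force: 98.1
```

Run:
```python
from h import *
rel([513.3,30,302],np.radians(79.5))
```

```text
t 8.82 pos [499.6 -29.9 302.8] yaw 79.16 F [-0.2  0.1 -1.7] tau [0.03 0.03 0.02] w 19.0 => shift [0.0614 0.0022 0.0008] turn -0.0059
```

Emit:
servo_tool --plan '[[1, [0.01, 0.002, 0.001], -0.006], [1, [0.025, 0.002, 0.001], -0.006], [1, [0.04, 0.002, 0.001], -0.006], [1, [0.052, 0.002, 0.001], -0.006], [1, [0.059, 0.002, 0.001], -0.006], [1, [0.061, 0.002, 0.001], -0.006], [1, [0.061, 0.002, 0.001], -0.006], [1, [0.061, 0.002, 0.001], -0.006]]'

```text
t: 9.48
position: [513.6, 30.0, 301.7]
tool_rot: [0.0, 0.768, 0.64, -0.0]
ft_force: [0.4, 0.2, -1.7]
width: 18.5
grip_force: 98.1
```

Run:
```python
from h import *
import pickle
rel([513.3,30,302],np.radians(79.5))
o=robot.get_obs(); p=o['position']; M=Rq(o['tool_rot'])
S=robot.get_image('scene');T=robot.get_image('top');pickle.dump((S,T),open('pre.pkl','wb'))
P=lambda x,y,z: p+M@np.array([x,y,z])   # tool y = -rod y, tool z = -rod z
for n,im in [('S',S),('T',T)]:
    print(n,'corner',proj(im,P(160,0,7.3)).round(2),'tip',proj(im,P(160,33,7.3)).round(2),'shank100',proj(im,P(100,0,7.3)).round(2),'ring',proj(im,(596.45,177.3,294.6)).round(2))
a=cv2.resize(S['img'][115:165,295:345],(400,400),interpolation=cv2.INTER_NEAREST);b=cv2.resize(T['img'][135:185,160:210],(400,400),interpolation=cv2.INTER_NEAREST)
cv2.imwrite('pics/pre.png',np.hstack([a,b])[:,:,::-1])
```

```text
t 9.48 pos [513.6  30.  301.7] yaw 79.62 F [ 0.4  0.2 -1.7] tau [-0.04 -0.01 -0.04] w 18.5 => shift [-0.0001 -0.0003 -0.0003] turn 0.0021
S corner [317.35 130.06] tip [324.79 137.39] shank100 [299.49 138.2 ] ring [329.85 142.38]
T corner [174.83 171.51] tip [177.73 160.96] shank100 [194.63 175.89] ring [179.71 153.98]
```

View pics/pre.png

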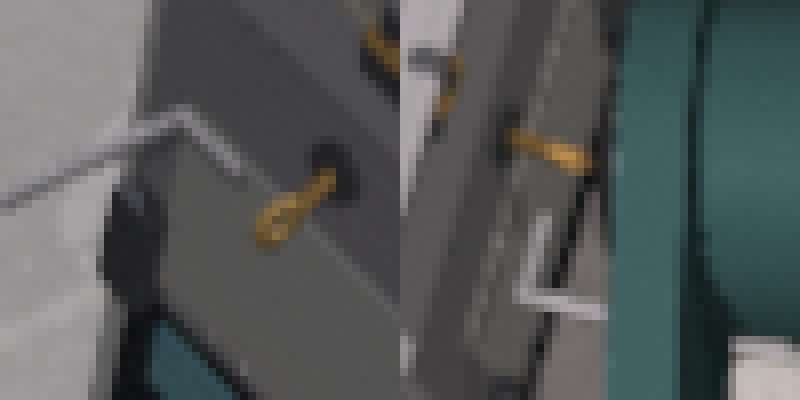

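The scene crop on the left shows the pin from its corner at (184,118) to its tip at (240,172), and the ring at (281,221). The top crop on the right shows the pin corner at (522,296), tip at (543,215) and ring at about (570,157). The pin seems slightly high, so I'll refine it by differencing against the earlier images.

Run:
```python
from h import *
import pickle
S,T=pickle.load(open('pre.pkl','rb')); S0=pickle.load(open('scene.pkl','rb')); T0=pickle.load(open('top.pkl','rb'))
o=robot.get_obs(); p=o['position']; M=Rq(o['tool_rot']); P=lambda x,y,z: p+M@np.array([x,y,z])
def off(im,im0,pts,n):
    D=im['img'].astype(float)-im0['img'].astype(float); D=np.clip(D.mean(2),0,None)
    a,b=[proj(im,q) for q in pts]; t=(b-a)/np.linalg.norm(b-a); nn=np.array([-t[1],t[0]])
    res=[]
    for s in np.linspace(0,1,9):
        c=a+s*(b-a); k=np.arange(-4,4.01,.1); xy=c+np.outer(k,nn)
        w=cv2.remap(D.astype(np.float32),xy[:,0].astype(np.float32)[None],xy[:,1].astype(np.float32)[None],1)[0]
        w=np.clip(w-.25*w.max(),0,None); res.append((w@k/w.sum(), w.max()))
    print(n,'normal',nn.round(2),'off',np.round([r[0] for r in res],2),'pk',np.round([r[1] for r in res]))
off(S,S0,(P(160,6,7.3),P(160,30,7.3)),'S pin'); off(S,S0,(P(80,0,7.3),P(155,0,7.3)),'S shank')
off(T,T0,(P(160,6,7.3),P(160,30,7.3)),'T pin'); off(T,T0,(P(120,0,7.3),P(155,0,7.3)),'T shank')
X=np.array([596.45,177.3,294.6])
for im in (S,T):
    for d in M.T: pass
    print('per mm fwd',(proj(im,X+M[:,0]*10)-proj(im,X))/10,'right',(proj(im,X+M[:,1]*10)-proj(im,X))/10,'up',(proj(im,X+[0,0,10])-proj(im,X))/10)
# ring: project 3D circle outer bound vs brass mask
for n,im,R0 in (('S',S0,(105,170,300,345)),('T',T0,(135,175,160,200))):
    a,b,c,d=R0; hsv=cv2.cvtColor(im['img'],cv2.COLOR_RGB2HSV); m=cv2.inRange(hsv,(10,90,70),(30,255,255))[a:b,c:d]
    q=max(cv2.findContours(m,0,1)[0],key=cv2.contourArea)[:,0]+[c,a]
    th=np.linspace(0,2*np.pi,60); C=np.array([proj(im,X+10*np.cos(t)*M[:,0]+10*np.sin(t)*np.array([0,0,1])) for t in th])
    print(n,'mask bb',q.min(0),q.max(0),'circle bb',C.min(0).round(1),C.max(0).round(1))
```

```text
S pin normal [-0.7   0.71] off [-0.94 -0.99 -1.02 -1.09 -1.09 -1.09 -1.01 -0.98 -0.19] pk [37. 36. 34. 32. 34. 36. 33. 30. 13.]
S shank normal [0.41 0.91] off [ 0.02  0.02  0.07  0.3   0.51 -0.07 -2.6  -1.43 -1.28] pk [39. 39. 39. 49. 50. 49. 48. 54. 46.]
T pin normal [0.96 0.27] off [ 0.9  -0.07 -0.02 -0.02 -0.08 -0.14 -0.1  -0.06  0.  ] pk [45. 50. 52. 48. 44. 49. 54. 49. 46.]
T shank normal [ 0.22 -0.98] off [  nan -3.79 -0.04  0.11  0.02  0.03  0.25  0.04  0.05] pk [ 0.  1. 29. 49. 53. 53. 82. 94. 64.]
per mm fwd [ 0.29670414 -0.14060559] right [0.23625485 0.23284652] up [ 0.06366699 -0.2651853 ]
per mm fwd [-0.32639087 -0.07177961] right [ 0.08690211 -0.31525818] up [-0.06223894 -0.10078645]
S mask bb [327 136] [336 145] circle bb [326.8 139.4] [332.9 145.3]
T mask bb [174 151] [183 156] circle bb [176.4 152.7] [183.  155.2]<stdin>:12: RuntimeWarning: invalid value encountered in scalar divide
```

Run:
```python
from h import *
import pickle
S,T=pickle.load(open('pre.pkl','rb')); S0=pickle.load(open('scene.pkl','rb'))
o=robot.get_obs(); p=o['position']; M=Rq(o['tool_rot']); P=lambda x,y,z: p+M@np.array([x,y,z])
D=np.abs(S['img'].astype(float)-S0['img'].astype(float)).sum(2)
a,b=proj(S,P(40,0,7.3)),proj(S,P(158,0,7.3)); t=(b-a)/np.linalg.norm(b-a); nn=np.array([-t[1],t[0]])
for x in range(60,160,8):
    c=proj(S,P(x,0,7.3)); k=np.arange(-5,5.01,.1); xy=(c+np.outer(k,nn)).astype(np.float32)
    w=cv2.remap(D.astype(np.float32),xy[None,:,0],xy[None,:,1],1)[0]; w=np.clip(w-.4*w.max(),0,None); print(x,round(w@k/w.sum(),2),round(w.max()),end=' | ')
print()
w0=cv2.imread('pics/w2.png')[:,:,::-1]; w1=robot.get_image('wrist')['img']
for w in (w0,w1):
    h=cv2.cvtColor(np.ascontiguousarray(w),cv2.COLOR_RGB2HSV); m=cv2.inRange(h,(19,200,120),(26,255,255)); q=max(cv2.findContours(m,0,1)[0],key=cv2.contourArea); print('ferrule',cv2.boundingRect(q),cv2.minAreaRect(q))
a=cv2.resize(S['img'][120:150,290:340],(800,480),interpolation=2);cv2.imwrite('pics/pre2.png',a[:,:,::-1])
cv2.imwrite('pics/w3.png',np.hstack([w0[100:384,130:380],w1[100:384,130:380]])[:,:,::-1])
```

```text
60 2.42 95 | 68 1.86 94 | 76 0.48 94 | 84 0.12 94 | 92 0.02 92 | 100 0.17 102 | 108 0.61 119 | 116 0.89 120 | 124 0.07 118 | 132 -2.87 115 | 140 -2.67 111 | 148 -1.29 120 | 156 -1.25 102 | 
ferrule (244, 170, 25, 36) ((256.1230773925781, 186.984619140625), (34.481651306152344, 21.83011245727539), 82.87498474121094)
ferrule (234, 171, 36, 35) ((251.5, 188.0), (34.0, 35.0), 90.0)
```

View pics/w3.png

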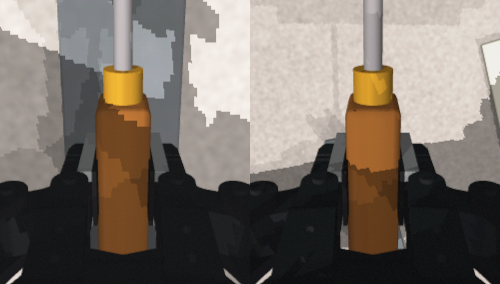

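Emit:
servo_tool --plan '[[1, [0, 0, -0.008], 0], [1, [0, 0, -0.018], 0], [1, [0, 0, -0.022], 0], [1, [0, 0.006, -0.022], 0], [1, [0, 0.014, -0.022], 0], [1, [0, 0.022, -0.022], 0], [1, [0, 0.03, -0.022], 0], [1, [0, 0.036, -0.022], 0], [1, [0, 0.04, -0.022], 0], [1, [0, 0.04, -0.02], 0], [1, [0, 0.04, -0.018], 0], [1, [0, 0.04, -0.016], 0]]'

```text
t: 10.63
position: [552.8, 23.1, 317.4]
tool_rot: [-0.0, 0.768, 0.64, -0.0]
ft_force: [-0.4, 0.5, -1.9]
width: 18.7
grip_force: 98.1
```

Emit:
servo_tool --plan '[[1, [0, 0, 0.0005], 0], [1, [0, 0, 0.001], 0], [1, [0, 0, 0.001], 0]]'

```text
t: 10.88
position: [552.8, 23.1, 316.8]
tool_rot: [0.0, 0.768, 0.64, 0.0]
ft_force: [-0.5, 0.3, -2.6]
width: 18.3
grip_force: 98.1
```

Run:
```python
from h import *
import pickle
fx=np.array([.182,.983]);fy=np.array([-.983,.182]);X=np.array([596.45,177.3])
g=X-160*fx+15*fy; rel([*g,317],np.radians(79.5))
S=robot.get_image('scene');T=robot.get_image('top');pickle.dump((S,T),open('abv.pkl','wb'))
a=cv2.resize(S['img'][125:155,312:342],(400,400),interpolation=cv2.INTER_NEAREST);b=cv2.resize(T['img'][138:168,162:192],(400,400),interpolation=cv2.INTER_NEAREST)
cv2.imwrite('pics/abv.png',np.hstack([a,b])[:,:,::-1])
```

```text
t 10.88 pos [552.8  23.1 316.8] yaw 79.64 F [-0.5  0.3 -2.6] tau [-0.01  0.   -0.02] w 18.3 => shift [-0.0004 -0.0001 -0.0002] turn 0.0024
```

View pics/abv.png

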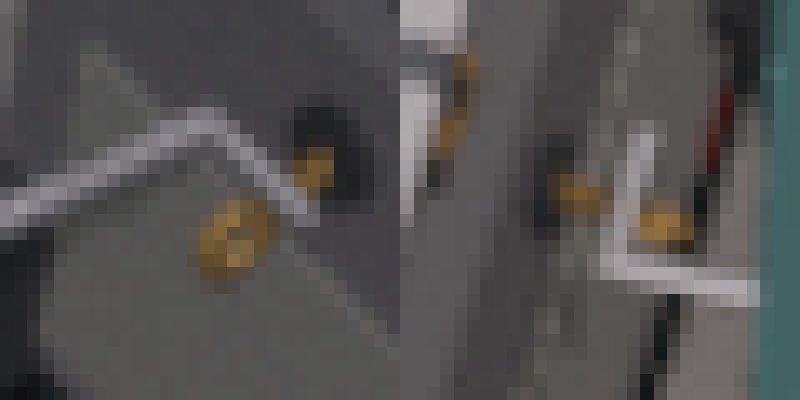

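The pictures show the pin above the ring. In the scene crop the pin line runs (210,115)–(312,220) and the ring hole is at (237,240). In the top crop the pin crosses the ring's rear part at (628,215), and the ring centre is at about (650,225). That puts the pin roughly 20 mm above the ring, higher than the nominal 15, so I'll probe downward gently.

Emit:
servo_tool --plan '[[1, [0, 0, 0.0005], 0], [1, [0, 0, 0.001], 0], [1, [0, 0, 0.0015], 0], [1, [0, 0, 0.002], 0]]'

```text
t: 11.32
position: [552.9, 23.1, 314.7]
tool_rot: [0.0, 0.768, 0.64, -0.0]
ft_force: [-0.0, 0.3, -2.0]
width: 18.5
grip_force: 98.1
```

Emit:
servo_tool --plan '[[1, [0, 0, 0.0005], 0], [1, [0, 0, 0.001], 0], [1, [0, 0, 0.001], 0]]'

```text
t: 11.57
position: [552.9, 23.1, 313.6]
tool_rot: [-0.0, 0.768, 0.64, -0.0]
ft_force: [1.0, -0.1, -1.8]
width: 18.5
grip_force: 98.1
```

Emit:
servo_tool --plan '[[1, [0, 0, 0.0005], 0], [1, [0, 0, 0.001], 0], [1, [0, 0, 0.001], 0]]'

```text
t: 11.82
position: [552.9, 23.1, 312.6]
tool_rot: [-0.0, 0.768, 0.64, -0.0]
ft_force: [-0.1, 0.6, -2.1]
width: 18.8
grip_force: 98.1
```

Emit:
servo_tool --plan '[[1, [0, 0, 0.0005], 0], [1, [0, 0, 0.001], 0], [1, [0, 0, 0.001], 0]]'

```text
t: 12.07
position: [553.0, 23.1, 311.7]
tool_rot: [-0.0, 0.768, 0.64, 0.0]
ft_force: [0.1, 0.3, -2.2]
width: 18.5
grip_force: 98.3
```

Emit:
servo_tool --plan '[[1, [0, 0, 0.0005], 0], [1, [0, 0, 0.001], 0], [1, [0, 0, 0.001], 0]]'

```text
t: 12.32
position: [553.0, 23.1, 310.9]
tool_rot: [0.0, 0.768, 0.64, 0.0]
ft_force: [-0.2, -1.1, 0.7]
width: 18.5
grip_force: 98.3
```

Emit:
servo_tool --plan '[[1, [0, 0, 0.0005], 0], [1, [0, 0, 0.001], 0], [1, [0, 0, 0.001], 0]]'

```text
t: 12.57
position: [553.0, 23.1, 309.9]
tool_rot: [0.0, 0.768, 0.64, 0.0]
ft_force: [-0.3, -0.9, 2.7]
width: 18.5
grip_force: 98.7
```

Emit:
servo_tool --plan '[[1, [0, 0, -0.003], 0], [1, [0, 0, -0.006], 0], [1, [-0.01, 0, -0.006], 0], [1, [-0.02, 0, -0.006], 0], [1, [-0.026, 0, -0.003], 0], [1, [-0.026, 0, 0.004], 0], [1, [-0.026, 0, 0.01], 0], [1, [-0.025, 0, 0.0115], 0], [1, [-0.022, 0, 0.0115], 0], [1, [-0.019, 0, 0.0115], 0], [1, [-0.018, 0, 0.0115], 0], [1, [-0.018, 0, 0.0115], 0]]'

```text
t: 13.57
position: [549.9, 5.9, 298.5]
tool_rot: [0.0, 0.768, 0.641, 0.0]
ft_force: [-0.5, -0.1, -1.9]
width: 18.8
grip_force: 98.0
```

Emit:
servo_tool --plan '[[1, [0.0005, 0, 0], 0], [1, [0.001, 0, 0], 0], [1, [0.0015, 0, 0], 0], [1, [0.0015, 0, 0], 0]]'

```text
t: 13.9
position: [550.0, 6.9, 298.3]
tool_rot: [0.0, 0.768, 0.64, 0.0]
ft_force: [-1.0, 0.4, -2.7]
width: 18.5
grip_force: 98.0
```

```bash
cat > e.py <<'E'
from h import *
fx=np.array([np.cos(np.radians(79.5)),np.sin(np.radians(79.5))]);fy=np.array([-fx[1],fx[0]]);X=np.array([596.45,177.3])
o=robot.get_obs();d=o['position'][:2]-(X-160*fx); F=o['ft_force']
print('t',round(o['t'],2),'f',round(d@fx,2),'y',round(d@fy,2),'z',round(o['position'][2],2),'F fwd',round(F[:2]@fx,1),'y',round(F[:2]@fy,1),'z',round(F[2],1),'yaw',np.degrees(np.arctan2(*Rq(o['tool_rot'])[1::-1,0])).round(2),'tau',o['ft_torque'].round(2))
E
python3 e.py
```

```text
t 13.9 f -16.04 y 14.62 z 298.32 F fwd 0.2 y 1.0 z -2.7 yaw 79.63 tau [-0.02 -0.02 -0.02]
```

Emit:
servo_tool --plan '[[1, [0.0005, 0, 0], 0], [1, [0.001, 0, 0], 0], [1, [0.001, 0, 0], 0]]'

```text
t: 14.15
position: [550.2, 7.8, 298.2]
tool_rot: [0.0, 0.768, 0.64, -0.0]
ft_force: [-0.7, -0.3, -2.8]
width: 18.7
grip_force: 98.0
```

Emit:
servo_tool --plan '[[1, [0.0005, 0, 0], 0], [1, [0.001, 0, 0], 0], [1, [0.001, 0, 0], 0]]'

```text
t: 14.4
position: [550.3, 8.8, 298.2]
tool_rot: [-0.0, 0.768, 0.64, -0.0]
ft_force: [-0.1, 0.1, -3.1]
width: 18.3
grip_force: 98.0
```

```bash
python3 e.py
```

```text
t 14.4 f -14.05 y 14.63 z 298.24 F fwd 0.1 y 0.1 z -3.1 yaw 79.63 tau [-0.04  0.   -0.04]
```

Emit:
servo_tool --plan '[[1, [0.0005, 0, 0], 0], [1, [0.001, 0, 0], 0], [1, [0.001, 0, 0], 0]]'

```text
t: 14.65
position: [550.5, 9.5, 298.2]
tool_rot: [0.0, 0.768, 0.64, -0.0]
ft_force: [-0.7, -3.2, -2.4]
width: 18.3
grip_force: 98.0
```

Emit:
servo_tool --plan '[[1, [0.0005, 0, 0], 0], [1, [0.001, 0, 0], 0], [1, [0.001, 0, 0], 0]]'

```text
t: 14.9
position: [550.5, 9.9, 298.3]
tool_rot: [0.001, 0.768, 0.64, -0.001]
ft_force: [-3.1, -10.1, -1.8]
width: 18.5
grip_force: 98.2
```

```bash
python3 e.py
```

```text
t 14.9 f -12.94 y 14.64 z 298.3 F fwd -10.4 y 1.2 z -1.8 yaw 79.58 tau [-1.47  0.44  0.05]
```

Emit:
servo_tool --plan '[[1, [-0.004, 0, 0], 0], [1, [-0.008, 0, 0], 0], [1, [-0.008, -0.01, 0], 0], [1, [-0.008, -0.022, 0], 0], [1, [-0.008, -0.033, 0], 0], [1, [-0.008, -0.038, 0], 0], [1, [-0.003, -0.038, 0.0], 0], [1, [0.004, -0.038, 0.0], 0], [1, [0.0095, -0.038, 0.0], 0], [1, [0.0115, -0.038, 0.0], 0], [1, [0.0115, -0.038, 0.0], 0], [1, [0.0115, -0.038, 0.0], 0]]'

```text
t: 15.9
position: [515.6, 29.1, 298.1]
tool_rot: [-0.0, 0.768, 0.64, -0.0]
ft_force: [-0.3, -0.2, -2.6]
width: 18.4
grip_force: 98.1
```

```bash
python3 e.py
```

```text
t 15.9 f -0.42 y 52.49 z 298.06 F fwd -0.3 y 0.3 z -2.6 yaw 79.66 tau [-0.   -0.02 -0.02]
```

Emit:
servo_tool --plan '[[1, [0, 0.005, 0], 0], [1, [0, 0.01, 0], 0], [1, [0, 0.014, 0], 0], [1, [0, 0.0155, 0], 0], [1, [0, 0.017, 0], 0], [1, [0, 0.0185, 0], 0], [1, [0, 0.02, 0], 0], [1, [0, 0.02, 0], 0]]'

```text
t: 16.57
position: [535.2, 25.3, 298.2]
tool_rot: [-0.0, 0.768, 0.64, -0.0]
ft_force: [0.1, -0.0, -1.9]
width: 18.4
grip_force: 98.1
```

```bash
python3 e.py
```

```text
t 16.57 f -0.64 y 32.49 z 298.22 F fwd 0.0 y -0.1 z -1.9 yaw 79.63 tau [-0.07 -0.01  0.  ]
```

Emit:
servo_tool --plan '[[1, [0, 0.001, 0], 0], [1, [0, 0.002, 0], 0], [1, [0, 0.003, 0], 0], [1, [0, 0.004, 0], 0], [1, [0, 0.005, 0], 0], [1, [0, 0.005, 0], 0]]'

```text
t: 17.07
position: [540.1, 24.4, 298.2]
tool_rot: [0.0, 0.768, 0.64, -0.0]
ft_force: [0.5, -0.5, -1.5]
width: 18.4
grip_force: 98.1
```

```bash
python3 e.py
```

```text
t 17.07 f -0.61 y 27.53 z 298.23 F fwd -0.4 y -0.6 z -1.5 yaw 79.63 tau [0.   0.01 0.01]
```

Emit:
servo_tool --plan '[[1, [0, 0.001, 0], 0], [1, [0, 0.0025, 0], 0], [1, [0, 0.004, 0], 0], [1, [0, 0.0055, 0], 0], [1, [0, 0.007, 0], 0], [1, [0, 0.0085, 0], 0], [1, [0, 0.01, 0], 0], [1, [0, 0.011, 0], 0], [1, [0, 0.012, 0], 0], [1, [0, 0.012, 0], 0]]'

```text
t: 17.9
position: [551.9, 22.2, 298.2]
tool_rot: [-0.0, 0.768, 0.64, -0.0]
ft_force: [-0.3, 0.0, -2.0]
width: 18.2
grip_force: 98.1
```

```bash
python3 e.py
python3 - <<'E'
from h import *
S=robot.get_image('scene');T=robot.get_image('top')
a=cv2.resize(S['img'][125:155,312:342],(400,400),interpolation=cv2.INTER_NEAREST);b=cv2.resize(T['img'][138:168,162:192],(400,400),interpolation=cv2.INTER_NEAREST)
cv2.imwrite('pics/ins.png',np.hstack([a,b])[:,:,::-1])
E
```

```text
t 17.9 f -0.58 y 15.52 z 298.21 F fwd -0.0 y 0.3 z -2.0 yaw 79.63 tau [-0.02  0.01  0.01]
```

View pics/ins.png

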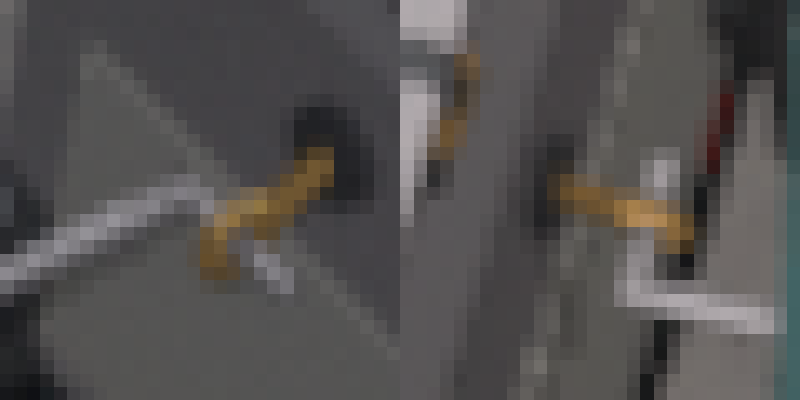

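The hook is through the ring: in the scene crop the pin tip shows below and right of the ring at (280,280), and in the top crop it shows beyond the ring at (660,165). Next I'll work out the arc.

Run:
```python
import numpy as np
d0,h0=53.8,124.6
for th in list(np.arange(0,.13,.02))+list(np.arange(.2,1.58,.1))+[1.571]:
    d=d0*np.cos(th)+h0*np.sin(th);h=h0*np.cos(th)-d0*np.sin(th); print(round(th,3),'back',round(d-d0,1),'down',round(h0-h,1))
```

```text
0.0 back 0.0 down 0.0
0.02 back 2.5 down 1.1
0.04 back 4.9 down 2.3
0.06 back 7.4 down 3.5
0.08 back 9.8 down 4.7
0.1 back 12.2 down 6.0
0.12 back 14.5 down 7.3
0.2 back 23.7 down 13.2
0.3 back 34.4 down 21.5
0.4 back 44.3 down 30.8
0.5 back 53.2 down 41.0
0.6 back 61.0 down 52.1
0.7 back 67.6 down 64.0
0.8 back 73.1 down 76.4
0.9 back 77.2 down 89.3
1.0 back 80.1 down 102.5
1.1 back 81.6 down 116.0
1.2 back 81.8 down 129.6
1.3 back 80.7 down 143.1
1.4 back 78.1 down 156.4
1.5 back 74.3 down 169.5
1.571 back 70.8 down 178.4
```

Emit:
servo_tool --plan '[[1, [-0.0005, 0, 0], 0], [1, [-0.001, 0, 0], 0], [1, [-0.0015, 0, 0.0002], 0], [1, [-0.002, 0, 0.0004], 0], [1, [-0.0025, 0, 0.0005], 0], [1, [-0.0025, 0, 0.0005], 0]]'

```text
t: 18.5
position: [551.4, 20.0, 297.8]
tool_rot: [-0.0, 0.768, 0.64, 0.0]
ft_force: [0.7, 3.7, -0.6]
width: 18.7
grip_force: 98.1
```

```bash
python3 e.py
```

```text
t 18.5 f -2.88 y 15.65 z 297.82 F fwd 3.7 y -0.1 z -0.6 yaw 79.64 tau [ 0.59 -0.12 -0.01]
```

Emit:
servo_tool --plan '[[1, [-0.0003, 0, 0.0], 0], [1, [-0.0006, 0, 0.0002], 0], [1, [-0.0009, 0, 0.0003], 0], [1, [-0.0012, 0, 0.0004], 0], [1, [-0.0012, 0, 0.0004], 0]]'

```text
t: 18.92
position: [551.3, 19.4, 297.5]
tool_rot: [-0.0, 0.768, 0.641, 0.001]
ft_force: [2.7, 9.7, -1.4]
width: 18.5
grip_force: 98.1
```

```bash
python3 e.py
```

```text
t 18.92 f -3.48 y 15.63 z 297.46 F fwd 10.0 y -0.9 z -1.4 yaw 79.67 tau [ 1.57 -0.45  0.01]
```

Emit:
servo_tool --plan '[[1, [-0.0002, 0, 0.0001], 0], [1, [-0.0003, 0, 0.0002], 0], [1, [-0.0004, 0, 0.0002], 0]]'

```text
t: 19.17
position: [551.2, 19.1, 297.3]
tool_rot: [-0.0, 0.768, 0.641, 0.001]
ft_force: [3.0, 10.9, -1.6]
width: 18.3
grip_force: 98.1
```

```bash
python3 e.py
```

```text
t 19.17 f -3.78 y 15.62 z 297.3 F fwd 11.3 y -1.0 z -1.6 yaw 79.68 tau [ 1.67 -0.49  0.  ]
```

Emit:
servo_tool --plan '[[1, [-0.0002, 0, 0.0001], 0], [1, [-0.0004, 0, 0.0002], 0], [1, [-0.0004, 0, 0.0002], 0]]'

```text
t: 19.42
position: [551.1, 18.5, 297.0]
tool_rot: [-0.0, 0.768, 0.641, 0.001]
ft_force: [0.9, 7.8, -1.5]
width: 18.8
grip_force: 98.1
```

```bash
python3 e.py
```

```text
t 19.42 f -4.4 y 15.63 z 297.05 F fwd 7.8 y 0.5 z -1.5 yaw 79.67 tau [ 1.35 -0.3   0.04]
```

Emit:
servo_tool --plan '[[1, [-0.0003, 0, 0.0001], 0], [1, [-0.0006, 0, 0.0003], 0], [1, [-0.0009, 0, 0.0004], 0], [1, [-0.0012, 0, 0.0006], 0], [1, [-0.0015, 0, 0.0007], 0], [1, [-0.0018, 0, 0.0009], 0], [1, [-0.002, 0, 0.001], 0], [1, [-0.002, 0, 0.001], 0]]'

```text
t: 20.08
position: [550.6, 15.5, 295.9]
tool_rot: [0.0, 0.768, 0.64, -0.0]
ft_force: [0.6, -0.9, -2.5]
width: 18.6
grip_force: 98.1
```

```bash
python3 e.py
```

```text
t 20.08 f -7.41 y 15.64 z 295.86 F fwd -0.8 y -0.7 z -2.5 yaw 79.61 tau [-0.26  0.09  0.01]
```

```bash
cat > arc.py <<'E'
import numpy as np,sys
d0,h0=float(sys.argv[1]),float(sys.argv[2]); th0,step,n=map(float,sys.argv[3:6]); lag=float(sys.argv[6]) if len(sys.argv)>6 else 2
r=np.hypot(d0,h0)
def pin(t):
    d=d0*np.cos(t)+h0*np.sin(t);h=h0*np.cos(t)-d0*np.sin(t); return np.array([d-d0-lag*h/r,h0-h-lag*d/r])
p0=pin(th0)
for k in range(0,int(n)):
    if k%12==0: p0=pin(th0+step*k); print()
    q=pin(th0+step*(k+1))-p0; print([round(-q[0]/1000,4),0,round(q[1]/1000,4)],end=' ')
E
python3 arc.py 53.8 124.6 0.07 0.018 24
```

```text
[np.float64(-0.0022), 0, np.float64(0.0011)] [np.float64(-0.0043), 0, np.float64(0.0023)] [np.float64(-0.0065), 0, np.float64(0.0034)] [np.float64(-0.0086), 0, np.float64(0.0047)] [np.float64(-0.0107), 0, np.float64(0.0059)] [np.float64(-0.0127), 0, np.float64(0.0072)] [np.float64(-0.0148), 0, np.float64(0.0086)] [np.float64(-0.0168), 0, np.float64(0.01)] [np.float64(-0.0188), 0, np.float64(0.0114)] [np.float64(-0.0208), 0, np.float64(0.0128)] [np.float64(-0.0227), 0, np.float64(0.0143)] [np.float64(-0.0246), 0, np.float64(0.0158)] 
[np.float64(-0.0019), 0, np.float64(0.0016)] [np.float64(-0.0037), 0, np.float64(0.0031)] [np.float64(-0.0056), 0, np.float64(0.0048)] [np.float64(-0.0074), 0, np.float64(0.0064)] [np.float64(-0.0091), 0, np.float64(0.0081)] [np.float64(-0.0109), 0, np.float64(0.0098)] [np.float64(-0.0126), 0, np.float64(0.0115)] [np.float64(-0.0143), 0, np.float64(0.0133)] [np.float64(-0.0159), 0, np.float64(0.0151)] [np.float64(-0.0175), 0, np.float64(0.017)] [np.float64(-0.0191), 0, np.float64(0.0188)] [np.float64(-0.0207), 0, np.float64(0.0207)]
```

Emit:
servo_tool --plan '[[1, [-0.0012, 0, 0.0006], 0], [1, [-0.003, 0, 0.0015], 0], [1, [-0.005, 0, 0.0027], 0], [1, [-0.007, 0, 0.0038], 0], [1, [-0.0086, 0, 0.0047], 0], [1, [-0.0107, 0, 0.0059], 0], [1, [-0.0127, 0, 0.0072], 0], [1, [-0.0148, 0, 0.0086], 0], [1, [-0.0168, 0, 0.01], 0], [1, [-0.0188, 0, 0.0114], 0], [1, [-0.0208, 0, 0.0128], 0], [1, [-0.0208, 0, 0.0128], 0]]'

```text
t: 21.08
position: [546.8, -5.0, 282.8]
tool_rot: [-0.0, 0.768, 0.64, -0.0]
ft_force: [0.2, -2.2, -1.7]
width: 18.7
grip_force: 98.1
```

```bash
python3 e.py; python3 arc.py 53.8 124.6 0.25 0.018 24
```

```text
t 21.08 f -28.33 y 15.64 z 282.81 F fwd -2.2 y -0.6 z -1.7 yaw 79.61 tau [-0.38  0.13  0.02]

[np.float64(-0.0019), 0, np.float64(0.0015)] [np.float64(-0.0039), 0, np.float64(0.003)] [np.float64(-0.0057), 0, np.float64(0.0046)] [np.float64(-0.0076), 0, np.float64(0.0061)] [np.float64(-0.0094), 0, np.float64(0.0078)] [np.float64(-0.0112), 0, np.float64(0.0094)] [np.float64(-0.013), 0, np.float64(0.0111)] [np.float64(-0.0147), 0, np.float64(0.0128)] [np.float64(-0.0165), 0, np.float64(0.0145)] [np.float64(-0.0181), 0, np.float64(0.0163)] [np.float64(-0.0198), 0, np.float64(0.0181)] [np.float64(-0.0214), 0, np.float64(0.02)] 
[np.float64(-0.0016), 0, np.float64(0.0019)] [np.float64(-0.0031), 0, np.float64(0.0038)] [np.float64(-0.0046), 0, np.float64(0.0057)] [np.float64(-0.0061), 0, np.float64(0.0076)] [np.float64(-0.0076), 0, np.float64(0.0096)] [np.float64(-0.009), 0, np.float64(0.0116)] [np.float64(-0.0103), 0, np.float64(0.0136)] [np.float64(-0.0117), 0, np.float64(0.0157)] [np.float64(-0.013), 0, np.float64(0.0177)] [np.float64(-0.0142), 0, np.float64(0.0198)] [np.float64(-0.0154), 0, np.float64(0.0219)] [np.float64(-0.0166), 0, np.float64(0.0241)]
```

Emit:
servo_tool --plan '[[1, [-0.0012, 0, 0.0009], 0], [1, [-0.003, 0, 0.0023], 0], [1, [-0.0048, 0, 0.0038], 0], [1, [-0.0066, 0, 0.0053], 0], [1, [-0.0085, 0, 0.007], 0], [1, [-0.0103, 0, 0.0086], 0], [1, [-0.0121, 0, 0.0103], 0], [1, [-0.0138, 0, 0.012], 0], [1, [-0.0156, 0, 0.0137], 0], [1, [-0.0173, 0, 0.0154], 0], [1, [-0.0189, 0, 0.0172], 0], [1, [-0.0206, 0, 0.019], 0]]'

```text
t: 22.08
position: [543.1, -25.0, 264.0]
tool_rot: [-0.0, 0.768, 0.64, -0.0]
ft_force: [-0.7, -1.2, -1.4]
width: 18.6
grip_force: 98.0
```

```bash
python3 e.py; python3 arc.py 53.8 124.6 0.457 0.018 24 | sed 's/np.float64//g'
```

```text
t 22.08 f -48.67 y 15.56 z 263.96 F fwd -1.3 y 0.4 z -1.4 yaw 79.63 tau [-0.29  0.11  0.03]

[(-0.0016), 0, (0.0018)] [(-0.0032), 0, (0.0037)] [(-0.0047), 0, (0.0056)] [(-0.0062), 0, (0.0076)] [(-0.0076), 0, (0.0095)] [(-0.0091), 0, (0.0115)] [(-0.0105), 0, (0.0135)] [(-0.0118), 0, (0.0156)] [(-0.0131), 0, (0.0176)] [(-0.0144), 0, (0.0197)] [(-0.0156), 0, (0.0218)] [(-0.0168), 0, (0.0239)] 
[(-0.0012), 0, (0.0021)] [(-0.0023), 0, (0.0043)] [(-0.0034), 0, (0.0065)] [(-0.0044), 0, (0.0087)] [(-0.0054), 0, (0.0109)] [(-0.0064), 0, (0.0132)] [(-0.0073), 0, (0.0154)] [(-0.0082), 0, (0.0177)] [(-0.009), 0, (0.02)] [(-0.0098), 0, (0.0223)] [(-0.0106), 0, (0.0247)] [(-0.0113), 0, (0.027)]
```

Emit:
servo_tool --plan '[[1, [-0.0016, 0, 0.0018], 0], [1, [-0.0032, 0, 0.0037], 0], [1, [-0.0047, 0, 0.0056], 0], [1, [-0.0062, 0, 0.0076], 0], [1, [-0.0076, 0, 0.0095], 0], [1, [-0.0091, 0, 0.0115], 0], [1, [-0.0105, 0, 0.0135], 0], [1, [-0.0118, 0, 0.0156], 0], [1, [-0.0131, 0, 0.0176], 0], [1, [-0.0144, 0, 0.0197], 0], [1, [-0.0156, 0, 0.0218], 0], [1, [-0.0168, 0, 0.0239], 0]]'

```text
t: 23.08
position: [540.1, -41.5, 240.0]
tool_rot: [-0.0, 0.768, 0.64, -0.0]
ft_force: [-1.3, -1.0, -2.7]
width: 18.6
grip_force: 98.0
```

```bash
python3 e.py; python3 arc.py 53.8 124.6 0.673 0.018 36 | sed 's/np.float64//g'
```

```text
t 23.08 f -65.42 y 15.54 z 240.0 F fwd -1.2 y 1.1 z -2.7 yaw 79.63 tau [-0.34  0.09  0.02]

[(-0.0012), 0, (0.0021)] [(-0.0023), 0, (0.0043)] [(-0.0034), 0, (0.0065)] [(-0.0044), 0, (0.0087)] [(-0.0054), 0, (0.0109)] [(-0.0064), 0, (0.0132)] [(-0.0073), 0, (0.0154)] [(-0.0082), 0, (0.0177)] [(-0.009), 0, (0.02)] [(-0.0098), 0, (0.0223)] [(-0.0106), 0, (0.0247)] [(-0.0113), 0, (0.027)] 
[(-0.0007), 0, (0.0023)] [(-0.0013), 0, (0.0047)] [(-0.0019), 0, (0.0071)] [(-0.0024), 0, (0.0095)] [(-0.0029), 0, (0.0119)] [(-0.0034), 0, (0.0142)] [(-0.0038), 0, (0.0167)] [(-0.0042), 0, (0.0191)] [(-0.0045), 0, (0.0215)] [(-0.0048), 0, (0.0239)] [(-0.0051), 0, (0.0263)] [(-0.0053), 0, (0.0288)] 
[(-0.0002), 0, (0.0024)] [(-0.0003), 0, (0.0049)] [(-0.0003), 0, (0.0073)] [(-0.0004), 0, (0.0098)] [(-0.0003), 0, (0.0122)] [(-0.0003), 0, (0.0146)] [(-0.0002), 0, (0.0171)] [(-0.0), 0, (0.0195)] [(0.0002), 0, (0.022)] [(0.0004), 0, (0.0244)] [(0.0007), 0, (0.0268)] [(0.001), 0, (0.0292)]
```

Emit:
servo_tool --plan '[[1, [-0.0012, 0, 0.0021], 0], [1, [-0.0023, 0, 0.0043], 0], [1, [-0.0034, 0, 0.0065], 0], [1, [-0.0044, 0, 0.0087], 0], [1, [-0.0054, 0, 0.0109], 0], [1, [-0.0064, 0, 0.0132], 0], [1, [-0.0073, 0, 0.0154], 0], [1, [-0.0082, 0, 0.0177], 0], [1, [-0.009, 0, 0.02], 0], [1, [-0.0098, 0, 0.0223], 0], [1, [-0.0106, 0, 0.0247], 0], [1, [-0.0113, 0, 0.027], 0]]'

```text
t: 24.08
position: [538.1, -52.6, 213.0]
tool_rot: [-0.0, 0.768, 0.64, -0.0]
ft_force: [0.1, -1.3, -3.6]
width: 18.8
grip_force: 97.9
```

```bash
python3 e.py
```

```text
t 24.08 f -76.65 y 15.51 z 212.97 F fwd -1.2 y -0.4 z -3.6 yaw 79.63 tau [-0.49  0.16  0.03]
```

Emit:
servo_tool --plan '[[1, [-0.0007, 0, 0.0023], 0], [1, [-0.0013, 0, 0.0047], 0], [1, [-0.0019, 0, 0.0071], 0], [1, [-0.0024, 0, 0.0095], 0], [1, [-0.0029, 0, 0.0119], 0], [1, [-0.0034, 0, 0.0142], 0], [1, [-0.0038, 0, 0.0167], 0], [1, [-0.0042, 0, 0.0191], 0], [1, [-0.0045, 0, 0.0215], 0], [1, [-0.0048, 0, 0.0239], 0], [1, [-0.0051, 0, 0.0263], 0], [1, [-0.0053, 0, 0.0288], 0]]'

```text
t: 25.08
position: [537.1, -57.7, 184.2]
tool_rot: [-0.0, 0.768, 0.64, 0.0]
ft_force: [0.1, 0.9, -3.9]
width: 18.8
grip_force: 97.7
```

```bash
python3 e.py
```

```text
t 25.08 f -81.83 y 15.49 z 184.22 F fwd 0.9 y 0.1 z -3.9 yaw 79.63 tau [-0.26  0.12 -0.  ]
```

Emit:
servo_tool --plan '[[1, [-0.0001, 0, 0.0024], 0], [1, [-0.0001, 0, 0.0049], 0], [1, [-0.0001, 0, 0.0073], 0], [1, [-0.0001, 0, 0.0098], 0], [1, [0, 0, 0.0122], 0], [1, [0.0001, 0, 0.0146], 0], [1, [0.0002, 0, 0.0171], 0], [1, [0.0004, 0, 0.0195], 0], [1, [0.0006, 0, 0.022], 0], [1, [0.0008, 0, 0.0244], 0], [1, [0.0011, 0, 0.0268], 0], [1, [0.0014, 0, 0.0292], 0]]'

```text
t: 26.08
position: [537.4, -56.2, 155.0]
tool_rot: [-0.0, 0.768, 0.64, 0.0]
ft_force: [-0.5, 2.1, -3.0]
width: 18.6
grip_force: 97.8
```

```bash
python3 e.py;  python3 arc.py 53.8 124.6 1.321 0.012 24 | sed 's/np.float64//g'
```

```text
t 26.08 f -80.39 y 15.49 z 155.04 F fwd 1.9 y 0.9 z -3.0 yaw 79.63 tau [-0.07  0.05  0.01]

[(0.0002), 0, (0.0016)] [(0.0005), 0, (0.0032)] [(0.0008), 0, (0.0048)] [(0.0011), 0, (0.0064)] [(0.0014), 0, (0.008)] [(0.0017), 0, (0.0096)] [(0.0021), 0, (0.0112)] [(0.0025), 0, (0.0128)] [(0.0029), 0, (0.0144)] [(0.0033), 0, (0.0159)] [(0.0037), 0, (0.0175)] [(0.0042), 0, (0.0191)] 
[(0.0005), 0, (0.0016)] [(0.001), 0, (0.0031)] [(0.0015), 0, (0.0047)] [(0.002), 0, (0.0062)] [(0.0025), 0, (0.0077)] [(0.0031), 0, (0.0093)] [(0.0037), 0, (0.0108)] [(0.0043), 0, (0.0123)] [(0.0049), 0, (0.0138)] [(0.0055), 0, (0.0153)] [(0.0062), 0, (0.0168)] [(0.0069), 0, (0.0183)]
```

Emit:
servo_tool --plan '[[1, [0.0004, 0, 0.0016], 0], [1, [0.0009, 0, 0.0032], 0], [1, [0.0014, 0, 0.0048], 0], [1, [0.0019, 0, 0.0064], 0], [1, [0.0023, 0, 0.008], 0], [1, [0.0026, 0, 0.0096], 0], [1, [0.003, 0, 0.0112], 0], [1, [0.0034, 0, 0.0128], 0], [1, [0.0038, 0, 0.0144], 0], [1, [0.0042, 0, 0.0159], 0], [1, [0.0046, 0, 0.0175], 0], [1, [0.0051, 0, 0.0191], 0]]'

```text
t: 27.08
position: [538.4, -51.2, 136.0]
tool_rot: [0.0, 0.768, 0.64, 0.0]
ft_force: [-0.4, 0.6, -4.4]
width: 18.6
grip_force: 97.8
```

```bash
python3 e.py
```

```text
t 27.08 f -75.3 y 15.45 z 136.04 F fwd 0.5 y 0.6 z -4.4 yaw 79.63 tau [-0.13  0.03  0.  ]
```

Still holding the door (z −4.4). I'll ease down the last stretch.

Emit:
servo_tool --plan '[[1, [0.0005, 0, 0.0014], 0], [1, [0.001, 0, 0.0028], 0], [1, [0.0015, 0, 0.0042], 0], [1, [0.002, 0, 0.0056], 0], [1, [0.0024, 0, 0.007], 0], [1, [0.0028, 0, 0.0082], 0], [1, [0.0032, 0, 0.0094], 0], [1, [0.0036, 0, 0.0104], 0], [1, [0.004, 0, 0.0114], 0], [1, [0.0043, 0, 0.0122], 0], [1, [0.0045, 0, 0.013], 0], [1, [0.0045, 0, 0.013], 0]]'

```text
t: 28.08
position: [539.1, -46.9, 123.1]
tool_rot: [-0.0, 0.768, 0.64, -0.0]
ft_force: [0.1, -0.8, -0.9]
width: 18.5
grip_force: 98.1
```

```bash
python3 e.py
```

```text
t 28.08 f -70.86 y 15.52 z 123.06 F fwd -0.8 y -0.3 z -0.9 yaw 79.63 tau [ 0.04 -0.08 -0.08]
```

Emit:
servo_tool --plan '[[1, [0, 0, 0.0005], 0], [1, [0, 0, 0.001], 0], [1, [0, 0, 0.0015], 0], [1, [0, 0, 0.0015], 0]]'

```text
t: 28.42
position: [539.2, -46.9, 121.8]
tool_rot: [0.0, 0.768, 0.64, 0.0]
ft_force: [-0.7, 0.4, 1.1]
width: 18.5
grip_force: 98.5
```

```bash
python3 e.py;python3 - <<'E'
from h import *
import pickle
T=robot.get_image('top');S=robot.get_image('scene');pickle.dump((S,T),open('open.pkl','wb'))
hs=cv2.cvtColor(T['img'],cv2.COLOR_RGB2HSV)
cv2.imwrite('pics/open.png',T['img'][:,:,::-1])
# brass ring & pin in scene
m=cv2.inRange(cv2.cvtColor(S['img'],cv2.COLOR_RGB2HSV),(12,110,80),(28,255,255))
print([cv2.boundingRect(q) for q in cv2.findContours(m[100:260,250:380],0,2)[0]])
E
```

```text
t 28.42 f -70.85 y 15.4 z 121.85 F fwd 0.3 y 0.7 z 1.1 yaw 79.63 tau [ 0.39 -0.06 -0.03]
[(13, 104, 3, 4), (91, 19, 7, 6)]
```

Blocked by the stop at the height that fits the ring bent down about 0.6 rad, so the door is fully open. Now I'll centre the pin and slide out.

Emit:
servo_tool --plan '[[1, [0.0003, 0, -0.0015], 0], [1, [0.0006, 0, -0.003], 0], [1, [0.0006, 0, -0.0038], 0], [1, [0.0006, 0, -0.0038], 0], [1, [0.0006, -0.002, -0.0038], 0], [1, [0.0006, -0.004, -0.0038], 0], [1, [0.0006, -0.006, -0.0038], 0], [1, [0.0006, -0.008, -0.0038], 0], [1, [0.0006, -0.008, -0.0038], 0]]'

```text
t: 29.27
position: [531.0, -44.8, 125.4]
tool_rot: [-0.0, 0.768, 0.64, -0.0]
ft_force: [-0.6, -0.8, -2.0]
width: 18.8
grip_force: 98.2
```

```bash
python3 e.py
```

```text
t 29.27 f -70.32 y 23.87 z 125.45 F fwd -0.9 y 0.5 z -2.0 yaw 79.63 tau [-0.03  0.02  0.02]
```

Emit:
servo_tool --plan '[[1, [0, -0.002, 0], 0], [1, [0, -0.005, 0], 0], [1, [0, -0.008, 0], 0], [1, [0, -0.011, 0], 0], [1, [0, -0.014, 0], 0], [1, [0, -0.018, 0], 0], [1, [0, -0.022, 0], 0], [1, [0, -0.026, 0], 0], [1, [0, -0.03, 0], 0], [1, [0, -0.032, 0], 0], [1, [0, -0.032, 0], 0]]'

```text
t: 30.18
position: [499.5, -39.0, 125.5]
tool_rot: [0.0, 0.768, 0.64, 0.0]
ft_force: [-0.1, -0.2, -1.2]
width: 18.4
grip_force: 98.2
```

```bash
python3 e.py
```

```text
t 30.18 f -70.38 y 55.88 z 125.54 F fwd -0.2 y 0.0 z -1.2 yaw 79.63 tau [-0.02  0.04 -0.05]
```

Emit:
servo_tool --plan '[[1, [-0.005, 0, 0], 0], [1, [-0.015, 0, 0], 0], [1, [-0.03, 0, 0], 0], [1, [-0.045, 0, 0], 0], [1, [-0.06, 0, 0], 0], [1, [-0.07, 0, 0], 0], [1, [-0.075, 0, -0.01], 0], [1, [-0.08, 0, -0.03], 0], [1, [-0.08, 0, -0.05], 0], [1, [-0.08, 0, -0.07], 0], [1, [-0.08, 0, -0.075], 0], [1, [-0.08, 0, -0.075], 0]]'

```text
t: 31.18
position: [486.1, -118.0, 202.3]
tool_rot: [0.001, 0.768, 0.64, 0.001]
ft_force: [-0.2, 0.2, -2.7]
width: 18.5
grip_force: 98.2
```

```bash
python3 e.py; python3 -c "
from h import *
rel([469,-191.3,150],np.radians(92.46))
S=robot.get_image('scene')
fx=np.array([.182,.983,0]);fy=np.array([-.983,.182,0]);c=np.array([631.5,366.5,0])
P=lambda x,y,z:c+x*fx+y*fy+[0,0,z]
g=cv2.cvtColor(S['img'],cv2.COLOR_RGB2GRAY).astype(int)
for y in (-60,-30,60):
    for th in (1.571,1.50):
        q=P(-142-160*np.sin(th),y,170+160*np.cos(th)); print(y,th,proj(S,q).round(1))
    u=proj(S,P(-302,y,170)); print(g[int(u[1])-8:int(u[1])+14,int(round(u[0]))])
"
```

```text
t 31.18 f -150.45 y 54.71 z 202.32 F fwd 0.2 y 0.2 z -2.7 yaw 79.63 tau [-0.11  0.03 -0.03]
t 31.18 pos [ 486.1 -118.   202.3] yaw 79.63 F [-0.2  0.2 -2.7] tau [-0.11  0.03 -0.03] w 18.5 => shift [-0.0752 -0.0038  0.0523] turn -0.2239
-60 1.571 [304.4 202.2]
-60 1.5 [305.  199.8]
[128 135 142 141 140 142 140 125  99  72  65  66  65  65  70  85  93  94
  94  93  93  92]
-30 1.571 [298.1 194.6]
-30 1.5 [298.7 192.2]
[ 99 132 140 140 139 140 140 135 113  84  69  65  65  64  86 126 152 154
 151 150 151 133]
60 1.571 [280.5 173.4]
60 1.5 [280.8 170.9]
[142 142 142 140 142 142 137 112  79  66  64  63  65  81 120 147 152 155
 156 155 154 152]
```

The door edge sits at the fully open position in the image, and the rod is free. Now I'll return the rod to its rest.

Emit:
servo_tool --plan '[[1, [-0.01, 0, 0], -0.03], [1, [-0.025, -0.001, 0], -0.08], [1, [-0.04, -0.002, 0.0], -0.13], [1, [-0.055, -0.003, 0.01], -0.18], [1, [-0.066, -0.0038, 0.025], -0.21], [1, [-0.073, -0.0038, 0.042], -0.224], [1, [-0.0752, -0.0038, 0.06], -0.224], [1, [-0.0752, -0.0038, 0.075], -0.224], [1, [-0.0752, -0.0038, 0.082], -0.224], [1, [-0.0752, -0.0038, 0.082], -0.224], [1, [-0.0752, -0.0038, 0.082], -0.224]]'

```text
t: 32.15
position: [468.1, -190.9, 118.1]
tool_rot: [-0.0, 0.692, 0.722, -0.0]
ft_force: [-0.1, 0.6, -2.0]
width: 18.3
grip_force: 98.2
```

```bash
python3 -c "
from h import *
for i in range(2): robot.get_image('wrist'); rel([469,-191.3,80.5],np.radians(92.46))"
```

```text
t 32.2 pos [ 468.4 -191.   118.9] yaw 92.48 F [-0.  -0.2 -1.3] tau [-0.02 -0.    0.02] w 18.3 => shift [-0.0003  0.0006  0.0384] turn 0.0003
t 32.25 pos [ 468.6 -191.1  119.3] yaw 92.48 F [ 0.5  0.5 -1.9] tau [-0.06 -0.01 -0.05] w 18.4 => shift [-0.0002  0.0004  0.0388] turn 0.0003
```

Emit:
servo_tool --plan '[[1, [0, 0.0003, 0.004], 0], [1, [0, 0.0003, 0.01], 0], [1, [0, 0.0003, 0.017], 0], [1, [0, 0.0003, 0.024], 0], [1, [0, 0.0003, 0.029], 0], [1, [0, 0.0003, 0.033], 0], [1, [0, 0.0003, 0.036], 0], [1, [0, 0.0003, 0.0375], 0], [1, [0, 0.0003, 0.0385], 0], [1, [0, 0.0003, 0.0385], 0], [1, [0, 0.0003, 0.0385], 0]]'

```text
t: 33.17
position: [468.7, -191.1, 80.4]
tool_rot: [0.0, 0.692, 0.722, 0.0]
ft_force: [-1.6, 0.5, 2.1]
width: 18.2
grip_force: 98.8
```

```bash
python3 -c "
from h import *
rel([469,-191.3,80.4],np.radians(92.46))"
```

```text
t 33.17 pos [ 468.7 -191.1   80.4] yaw 92.46 F [-1.6  0.5  2.1] tau [0.17 0.25 0.04] w 18.2 => shift [-0.0002  0.0003 -0.    ] turn 0.0001
```

Emit:
servo_tool --plan '[[0.6, [0, 0, 0], 0], [0.3, [0, 0, 0], 0], [0, [0, 0, 0], 0], [-0.5, [0, 0, 0], 0], [-1, [0, 0, 0], 0], [-1, [0, 0, 0], 0], [-1, [0, 0, 0], 0], [-1, [0, 0, 0], 0], [-1, [0, 0, -0.005], 0], [-1, [0, 0, -0.015], 0], [-1, [0, 0, -0.03], 0], [-1, [0, 0, -0.05], 0]]'

```text
t: 34.17
position: [468.1, -190.9, 130.5]
tool_rot: [-0.001, 0.692, 0.722, -0.0]
ft_force: [0.1, -0.5, 0.2]
width: 85.2
grip_force: 0.0
```

Emit:
servo_tool --plan '[[-1, [0, 0, -0.025], 0], [-1, [0, 0, -0.05], 0], [-1, [0, 0, -0.08], 0], [-1, [0, 0, -0.11], 0], [-1, [0, 0, -0.13], 0], [-1, [-0.02, 0, -0.14], 0], [-1, [-0.05, 0, -0.15], 0], [-1, [-0.08, 0, -0.15], 0], [-1, [-0.1, 0, -0.15], 0], [-1, [-0.1, 0, -0.15], 0], [-1, [-0.1, 0, -0.15], 0]]'

```text
t: 35.08
position: [472.6, -291.6, 280.5]
tool_rot: [-0.0, 0.692, 0.722, 0.0]
ft_force: [-0.8, 0.2, 0.2]
width: 85.3
grip_force: 0.0
```

```bash
python3 -c "
from h import *
import pickle
rel([0,0,0])
T=robot.get_image('top');S=robot.get_image('scene')
S0=pickle.load(open('scene.pkl','rb'));T0=pickle.load(open('top.pkl','rb'))
for n,a,b,R in (('S',S,S0,(160,250,185,235)),('T',T,T0,(195,230,240,340))):
    for i in (b,a):
        h=cv2.cvtColor(i['img'],cv2.COLOR_RGB2HSV);m=cv2.inRange(h,(5,110,60),(22,255,255));y0,y1,x0,x1=(170,260,165,270) if n=='S' else (195,230,260,345)
        mm=m[y0:y1,x0:x1]; q=max(cv2.findContours(mm,0,2)[0],key=cv2.contourArea); print(n,cv2.boundingRect(q),cv2.contourArea(q),cv2.minAreaRect(q))
    D=np.abs(a['img'].astype(int)-b['img']).sum(2)
    print('changed px around hook:',(D[195:225,240:262]>60).sum() if n=='T' else (D[190:235,215:262]>60).sum())
"
```

```text
t 35.08 pos [ 472.6 -291.6  280.5] yaw 92.38 F [-0.8  0.2  0.2] tau [ 0.02  0.02 -0.02] w 85.3 => shift [ 0.3109 -0.4601  0.2805] turn 0
S (9, 52, 39, 32) 267.0 ((28.080001831054688, 66.44000244140625), (8.399999618530273, 45.19999694824219), 53.13010025024414)
S (9, 52, 39, 32) 310.5 ((28.375547409057617, 66.68340301513672), (8.644482612609863, 44.9980354309082), 52.594642639160156)
changed px around hook: 258
T (24, 15, 39, 7) 184.0 ((43.0, 18.0), (6.0, 38.0), 90.0)
T (24, 15, 18, 6) 67.0 ((32.5, 17.5), (5.0, 17.0), 90.0)
changed px around hook: 45
```

```bash
python3 -c "
from workcell import robot
print(robot.hand_in())"
```

```text
the job is handed in; nothing more can be done
None
```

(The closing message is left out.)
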